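# Set the telescopic stand leg to its length mark and close the cam lever

### The job

Take the round metal leg out of the wooden block, slide it down into the tube of the stand until the black band on the leg is level with the tube's rim, and hold it there. Without letting go, swing the stand's upright cam lever all the way round to its closed stop (anticlockwise seen from above; turning the hand that grips the leg lets a finger sweep the lever's tab along), keeping the band at the rim while the lever moves. The clamp is not tightened yet, so the leg would drop: finish still holding the leg at its mark with the lever closed, and leave the jar, the spirit level and the hammer where they are.

Things in the scene. Friction and masses are not known exactly. Their poses are not given: they have to be found in the camera images.
- leg: loose round aluminium leg, 22 mm diameter, 140 mm long, about 0.15 kg, upright in the wooden block. Origin at the centre of its lower end, z up along it. Gripped 35 to 50 mm above the middle of its black band (95 to 110 mm above the lower end), fingers reach beside the lever's tab when the band is at the rim, and the leg's top (80 mm above the band) clears the palm.
- leg_mark (a point): centre of the leg at the middle of the black band, which is 5 mm wide; 60 mm above the leg's lower end
- block: fixed wooden block 90 x 90 x 40 mm, origin under its centre; a 25 mm wide hole 30 mm deep in the middle of its top holds the leg (lower end of the leg 10 mm above the table)
- stand: fixed stand: round steel foot of 130 mm diameter, 12 mm thick, with an upright tube in the middle, rim 100 mm above the table. Bore 25 mm, flared over the top 10 mm to about 32 mm, floor of the bore 12 mm above the table (a leg let go sinks 28 mm below its mark). Origin at the table under the tube's axis, z up.
- rim (a point): centre of the tube's mouth, level with the rim, 100 mm above the table
- lever_tab (a point): a point in the upright tab of the black lever, 26 mm from the tube's axis and 55 mm above the tube's rim (155 mm above the table), at the top middle of the tab. The tab is an upright plate 8 mm thick; above the rim it spans 17 to 35 mm from the axis, and it reaches from below the rim to 55 mm above it
- lever (a joint): the black lever turns about the tube's vertical axis: 0 = open, grows anticlockwise seen from above, stop at 1.2 rad = closed; starts at 0 to 0.25. At 0 its tab stands 0.6 rad clockwise of the stand's own x axis, at 1.2 0.6 rad anticlockwise of it. Stiff (0.12 N m, some 5 N at the tab), stays where left. Reaches 36 mm from the axis below the rim
- jar: bystander: black twist-cap plastic jar, 68 mm diameter, 85 mm high, origin under its centre; leave alone
- level: bystander: steel spirit level 220 x 22 x 45 mm, its length along its own y, origin under its centre; leave alone
- hammer: bystander: hammer with a green silicone head, lying along its own x; leave alone
Not all that is in view belongs to the job. Of the things that look like the leg, the middle-sized one is meant.

How it is judged:
By the outcome, as a careful person would: the job done as asked, in the order asked, and still so for the second after the job is handed in, while the arm keeps its last pose, push and grip.
It also fails if it takes over 58 s, if anything falls off the work surface, if the arm or the gripper's body presses on something with over 40 N, if the wrist force passes 120 N, or if a joint passes its speed limit or range.

### The arm

A 7-joint arm with a two-finger parallel gripper is mounted at the origin on the work surface. World frame = base frame: x ahead of the robot, y to its left, z up, the work surface at z = 0. Lengths are in m, angles in rad, forces in N, time in s.
With the tool pointing down it reaches from about 0.4 to 0.85 m from the base axis. Payload 6.9 kg.
Tool frame: the origin (TCP) lies at the very end of the fingers, on their centre line; the grasp point (between the pads) lies 19 mm behind it; z points along the fingers, y is the line along which they close (so a half turn about z gives the same grasp; the last joint's range is limited). The gripper opens to 85 mm and grips with 20 to 120 N. Pads are 22 mm wide; open, the fingers measure 114 mm over their backs; the gripper's body (76 mm by 85 mm) begins 54 mm behind the grasp point. The pads swing forward as they close: fully open they stand 13 mm farther back than shut.
Start: joints at [1.401, 0.507, -0.238, 1.5, 0.126, 1.149, -0.155], TCP at [0.17, -0.602, 0.205] pointing down, gripper open.
Joint ranges: [-3.08, 3.08], [-0.24, 2.05], [-1.43, 1.35], [0, 2.5], [-1.52, 4.66], [0.17, 1.96], [-2.89, 2.89]. Speed limits (rad/s): [2.39, 2.39, 3.14, 3.14, 3.14, 3.14, 3.14].

### API

Orientations are given as a rotation vector (axis times angle).
In Python, from station import observe, get_image, camera_params, sign_off, recognise gives the robot as it stands.
- The arm moves only by the tool step_arm, never from a script. Its argument "plan" is one flat list of numbers, 5 for each row, row after row: the opening, from 0 (shut) to 1 (fully open), then the shift along the world's x, y, z normalised to -1 to 1, where 1 is 0.6 m, then the turn about the world's z normalised to -1 to 1, where 1 is pi rad. A call has exactly 5 rows; each row is the pose to reach, as a shift and turn from the pose commanded when the call began, turning the shorter way round; what a row does not reach only later rows make up. A row lasts 1/10 s, in which the tool goes at most 50 mm and 8.59 degrees, less where a joint would pass 70% of its speed; a pose out of reach is approached as far as the arm can. A call with a number of a shift or a turn outside -1 to 1 is refused whole. A call with a gripper value outside its range is refused whole. The fingers move at their own pace and stop on an object; "squeeze" is the grip in N (left out, the last holds). Time passes only in rows, so rows that repeat a pose let the fingers close, or fill a call up. It gives the time, the measured TCP pose, the force, the opening and the grip force at its end, in the units of the state.
- observe(): the state, without advancing time (a new reading comes with each control period).
- get_image(name): name is "scene" or "top" or "wrist"; returns the picture (480x640x3 uint8, blue, green, red); there is no depth.
- camera_params(name): a dict with "fx", "fy", "cx", "cy" (pixels), "extrinsics" (4x4, takes a point from camera to world coordinates); the wrist camera has in their place "mount" (4x4, takes a point from camera to tool coordinates, whose origin is the TCP and whose axes are the flange's). Camera axes: x right, y down, z forward; pixel columns grow to the right and rows downward; lengths in m; the calibration is good to about 2 mm. A picture is of the moment at which its call begins: read the wrist's pose just before it. camera_params takes no time and is no camera call.
- sign_off(): hands the job in; it is judged then, once.
Trained networks look in the newest picture that a camera, given by its name, has taken for a name from the list of things; names that differ only in an ending like _2 or _b are one class to them, and where a whole thing is asked for, a point or a joint stands for the part that bears it (a point fixed in the world has none). Each returns a list of dicts, best first, with "conf" (0 to 1); they miss things now and then, are a little off and sometimes report something else, mostly with a low value. They report only what shows in the picture. A call takes as long as a camera call. They do not tell look-alikes from the thing itself.
- recognise(camera, thing): "position" ([x, y, z] in m, in world coordinates, good to about 4 mm: the middle of the surface that is visible of it).
The state is a dict: "clock": time; "qpos": joint angles; "qvel": joint speeds; "joint_torque": joint torques, N m; "tool_pos": TCP position; "tcp_rot": TCP orientation; "force": force on the tool from outside, world axes, zero at the start; "torque": the same for the moment, N m; "gripper_width": opening from 0.0 (shut) to 1.0 (fully open); "finger_force": force on a finger pad.
Only numpy, scipy, OpenCV 4.12 (cv2) and the standard library are available. Lean on these libraries where they do the work, as an engineer would, in place of code of your own. Each camera call takes 0.05 s, during which the arm holds its last target. There are 200 camera calls.

## Working session

There is one attempt and no reset: what is moved stays moved. The work goes in short steps, Python scripts to look and compute and a tool call to move; the robot and the scene stay as the last step left them, time stands still between calls to the robot, and variables do not carry over. Pictures are saved under pics/ and viewed, at most 10 in all, crops included, and the job is handed in when it is done.

Besides the shell and the picture viewer there is one more tool, called after ">>>" as name(argument=value, ...) on one line, values as JSON. step_arm: Moves the arm, as the interface text tells. Scaled input: -1 to 1 covers 0.6 m each way for a shift and pi rad each way for a turn. Its arguments: {"type":"object","properties":{"plan":{"type":"array","items":{"type":"number","minimum":-1,"maximum":1}},"squeeze":{"type":"number"}},"required":["plan"]}

```bash
mkdir -p pics
cat > h.py <<'E'
from station import *
import numpy as np, cv2
def ray(cam,u,v,z):
    p=camera_params(cam); T=np.array(p["extrinsics"])
    d=T[:3,:3]@np.array([(u-p["cx"])/p["fx"],(v-p["cy"])/p["fy"],1]); o=T[:3,3]
    return o+d*(z-o[2])/d[2]
def proj(cam,X,T=None):
    p=camera_params(cam); T=np.array(p["extrinsics"]) if T is None else T
    c=np.linalg.inv(T)@np.r_[X,1]; return p["fx"]*c[0]/c[2]+p["cx"],p["fy"]*c[1]/c[2]+p["cy"]
E
python3 - <<'E'
from h import *
for c in ("scene","top"):
    im=get_image(c); cv2.imwrite(f"pics/{c}1.png",im)
    print(c,np.round(np.array(camera_params(c)["extrinsics"]),3).tolist(),camera_params(c)["fx"])
    for t in ("leg","block","stand","lever_tab","jar","level","hammer"):
        for r in recognise(c,t)[:4]: 
            print(t,round(r["conf"],2),np.round(r["position"],3),np.round(proj(c,r["position"])))
s=observe(); print(s["clock"],s["tool_pos"],s["tcp_rot"],s["force"])
E
```

```text
scene [[0.769, 0.474, -0.43, 0.991], [0.64, -0.569, 0.516, -0.333], [-0.0, -0.672, -0.741, 0.753], [0.0, 0.0, 0.0, 1.0]] 454.48748387639665
leg 0.93 [ 0.593 -0.174  0.112] [193. 336.]
leg 0.65 [ 0.685 -0.138  0.067] [254. 367.]
block 0.69 [ 0.588 -0.188  0.039] [195. 362.]
stand 0.9 [0.511 0.216 0.015] [313. 222.]
lever_tab 0.62 [0.519 0.212 0.081] [315. 203.]
jar 0.63 [0.501 0.001 0.063] [238. 263.]
level 0.74 [0.83 0.01 0.04] [378. 364.]
hammer 0.71 [0.565 0.446 0.021] [390. 180.]
top [[-0.006, -0.994, 0.112, 0.545], [-1.0, 0.007, 0.012, 0.104], [-0.012, -0.112, -0.994, 0.987], [0.0, 0.0, 0.0, 1.0]] 464.0662916992763
leg 0.79 [ 0.58  -0.155  0.13 ] [462. 264.]
leg 0.73 [ 0.683 -0.179  0.149] [476. 207.]
leg 0.57 [ 0.678 -0.124  0.072] [436. 215.]
block 0.74 [ 0.583 -0.156  0.034] [449. 264.]
stand 0.59 [0.5   0.222 0.016] [265. 306.]
lever_tab 0.73 [0.515 0.215 0.08 ] [264. 300.]
jar 0.76 [0.488 0.013 0.084] [369. 313.]
level 0.9 [0.82  0.025 0.04 ] [358. 151.]
hammer 0.62 [0.539 0.45  0.024] [154. 288.]
0.8 [ 0.16958685 -0.60152721  0.20539237] [-3.11196217e+00 -4.30293609e-01 -3.67653514e-05] [-0.36223197  0.1375274   0.23675468]
```

View pics/scene1.png

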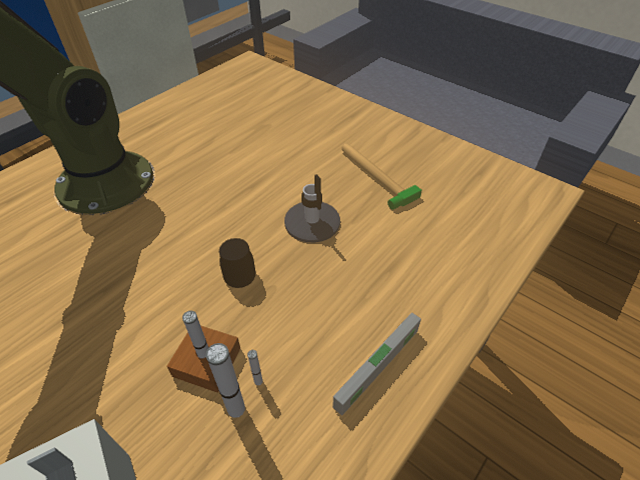

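View pics/top1.png

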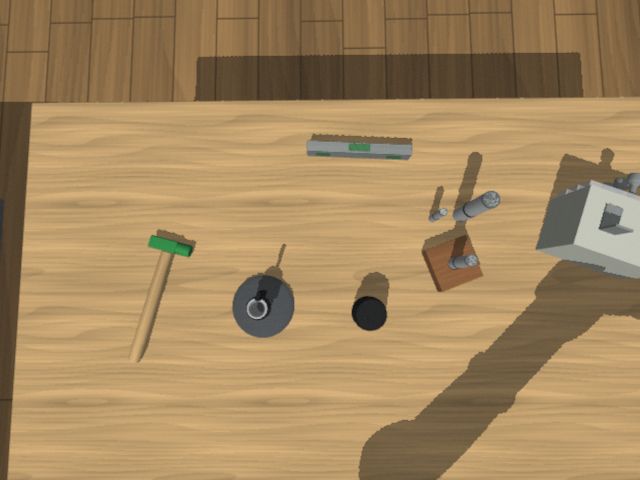

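Three leg look-alikes appear: the one in the block (scene 193,336; top 462,264), a big one (scene 222,375; top 476,207) and a small one (scene 255,367; top 436,215). The one in the block is middle-sized and stands in the wooden block, so it fits. I'll confirm this in an enlarged crop.

Run:
```python
from h import *
s=cv2.imread("pics/scene1.png");t=cv2.imread("pics/top1.png")
def c(i,u,v,k): 
    w,h=400//k,300//k; return cv2.resize(i[v:v+h,u:u+w],None,fx=k,fy=k,interpolation=cv2.INTER_CUBIC)
cv2.imwrite("pics/m.png",np.vstack([np.hstack([c(s,160,300,4),c(t,420,200,5)]),np.hstack([c(s,283,170,5),c(t,233,275,6)])]))
```

```text
Traceback (most recent call last):
ValueError: all the input array dimensions except for the concatenation axis must match exactly, but along dimension 1, the array at index 0 has size 800 and the array at index 1 has size 796
```

Run:
```python
from h import *
s=cv2.imread("pics/scene1.png");t=cv2.imread("pics/top1.png")
def c(i,u,v,k): 
    w,h=400//k,300//k; return cv2.resize(i[v:v+h,u:u+w],None,fx=k,fy=k,interpolation=cv2.INTER_CUBIC)
cv2.imwrite("pics/m.png",np.vstack([np.hstack([c(s,160,300,4),c(t,420,200,5)]),np.hstack([c(s,283,170,5),c(t,240,275,8)])]))
```

```text
Traceback (most recent call last):
ValueError: all the input array dimensions except for the concatenation axis must match exactly, but along dimension 0, the array at index 0 has size 300 and the array at index 1 has size 296
```

Run:
```python
from h import *
s=cv2.imread("pics/scene1.png");t=cv2.imread("pics/top1.png")
def c(i,u,v,k): 
    w,h=400//k,300//k; return cv2.resize(i[v:v+h,u:u+w],(400,300),interpolation=cv2.INTER_CUBIC)
cv2.imwrite("pics/m.png",np.vstack([np.hstack([c(s,160,300,4),c(t,420,200,5)]),np.hstack([c(s,283,170,5),c(t,240,285,10)])]))
```

```text
(no output)
```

View pics/m.png

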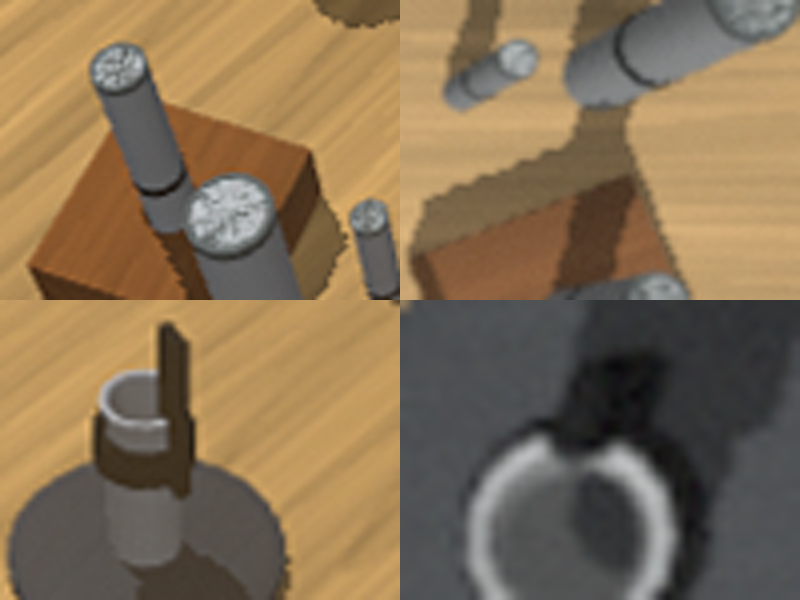

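The picture shows the middle-sized leg standing in the block, between a fatter one and a small one, both loose on the table. The leg's top is at scene (190,317). The rim is centred at top (257,308.5), and the tab leans toward top (263,292), which is +x in the world.

Run:
```python
from h import *
print("leg scene",ray("scene",189.7,317.4,.15),"top",ray("top",471,258.5,.15))
r=ray("top",257.2,308.5,.1); print("rim",r,ray("scene",311,190,.1))
for uv in ((262.5,293),(263.5,292.2),(264,291)):
  d=ray("top",*uv,.155)-r; print(d,np.hypot(*d[:2]),np.arctan2(d[1],d[0]))
for z in (.1,.155):
  for a in (0,.3,-.3): print(z,a,proj("top",[r[0]+.026*np.cos(a),r[1]+.026*np.sin(a),z]), proj("scene",[r[0]+.026*np.cos(a),r[1]+.026*np.sin(a),z]))
print(camera_params("wrist"))
```

```text
leg scene [ 0.58537798 -0.16593421  0.15      ] top [ 0.58828452 -0.16471642  0.15      ]
rim [0.4990518  0.22586865 0.1       ] [0.49853899 0.22412062 0.1       ]
[ 0.03004218 -0.01680882  0.055     ] 0.03442482925675532 -0.5101131586395004
[ 0.03144382 -0.01858127  0.055     ] 0.0365236589285628 -0.5337277422697453
[ 0.03355734 -0.01945825  0.055     ] 0.03879070543177824 -0.5254721301925296
0.1 0 (np.float64(257.3143267708416), np.float64(294.6223692239069)) (np.float64(320.93871518836437), np.float64(194.843998240206))
0.1 0.3 (np.float64(253.2644006093808), np.float64(295.2631147294908)) (np.float64(322.8096289483349), np.float64(192.7670563667819))
0.1 -0.3 (np.float64(261.3548963767785), np.float64(295.2173311934741)) (np.float64(318.21525004807097), np.float64(196.4704229705336))
0.155 0 (np.float64(253.04877559001977), np.float64(295.3457331758843)) (np.float64(320.9299009917361), np.float64(174.7716538115126))
0.155 0.3 (np.float64(248.73053845081284), np.float64(296.0289310154682)) (np.float64(322.88225693038464), np.float64(172.70008128878914))
0.155 -0.3 (np.float64(257.355744784615), np.float64(295.9802822585474)) (np.float64(318.08689733230307), np.float64(176.39448920085982))
{'fx': 338.3454768041589, 'fy': 338.3454768041589, 'cx': 317.452202396719, 'cy': 235.12159153347204, 'mount': array([[-5.76905471e-04, -9.45854260e-01, -3.24591106e-01,
         8.43051274e-02],
       [ 9.99999834e-01, -5.43265962e-04, -1.94259637e-04,
         1.64053120e-04],
       [ 7.40200599e-06, -3.24591164e-01,  9.45854416e-01,
        -1.68921601e-01],
       [ 0.00000000e+00,  0.00000000e+00,  0.00000000e+00,
         1.00000000e+00]])}
```

>>> step_arm(plan=[1,0.35,0.36,0.04,-0.14,1,0.35,0.36,0.04,-0.14,1,0.35,0.36,0.04,-0.14,1,0.35,0.36,0.04,-0.14,1,0.35,0.36,0.04,-0.14], squeeze=40)

```text
clock: 1.3
tool_pos: [0.3445, -0.4213, 0.2257]
tcp_rot: [3.13, -0.259, 0.001]
force: [0.7, -0.8, -0.1]
gripper_width: 1.007
finger_force: 0.0
```

>>> step_arm(plan=[1,0.4,0.42,0,0,1,0.4,0.42,0,0,1,0.4,0.42,0,0,1,0.4,0.42,0,0,1,0.4,0.42,0,0])

```text
clock: 1.8
tool_pos: [0.5169, -0.2402, 0.2255]
tcp_rot: [3.131, -0.259, 0.001]
force: [1.6, -1.4, -0.3]
gripper_width: 1.002
finger_force: 0.0
```

Run:
```python
from h import *
s=observe();print(s["tool_pos"],s["tcp_rot"],np.round(s["qpos"],2))
```

```text
[ 0.51689359 -0.24022794  0.22551412] [ 3.13055498e+00 -2.59197007e-01  8.54416392e-04] [ 0.55  0.41 -0.24  1.62  0.11  1.13 -1.45]
```

>>> step_arm(plan=[1,0.06,0.065,0,0,1,0.117,0.125,0,0,1,0.117,0.125,0,0,1,0.117,0.125,0,0,1,0.117,0.125,0,0])

```text
clock: 2.3
tool_pos: [0.5852, -0.1681, 0.2251]
tcp_rot: [3.13, -0.261, -0.001]
force: [-0.1, -0.6, -0.7]
gripper_width: 1.002
finger_force: 0.0
```

```bash
cat >> h.py <<'E'
from scipy.spatial.transform import Rotation as R
def wristT():
    s=observe(); T=np.eye(4); T[:3,:3]=R.from_rotvec(s["tcp_rot"]).as_matrix(); T[:3,3]=s["tool_pos"]
    return T, T@np.array(camera_params("wrist")["mount"])
def rayT(cam,T,u,v,z):
    p=camera_params(cam); d=T[:3,:3]@np.array([(u-p["cx"])/p["fx"],(v-p["cy"])/p["fy"],1]); o=T[:3,3]
    return o+d*(z-o[2])/d[2]
E
python3 - <<'E'
from h import *
t,T=wristT(); im=get_image("wrist"); np.save("Tw.npy",T); cv2.imwrite("pics/w1.png",im)
for r in recognise("wrist","leg")[:3]: print(r)
print(t[:3,3],proj("wrist",[.587,-.165,.15],T), proj("wrist",[t[0,3],t[1,3],.15],T))
E
```

```text
{'position': [0.5907, -0.1655, 0.147], 'conf': 0.91}
{'position': [0.688, -0.1915, 0.1946], 'conf': 0.61}
{'position': [0.6823, -0.1358, 0.0973], 'conf': 0.6}
[ 0.58517248 -0.16807056  0.22508009] (np.float64(313.16573756623626), np.float64(234.18064464083176)) (np.float64(317.53885785236014), np.float64(235.7834291011838))
```

View pics/w1.png

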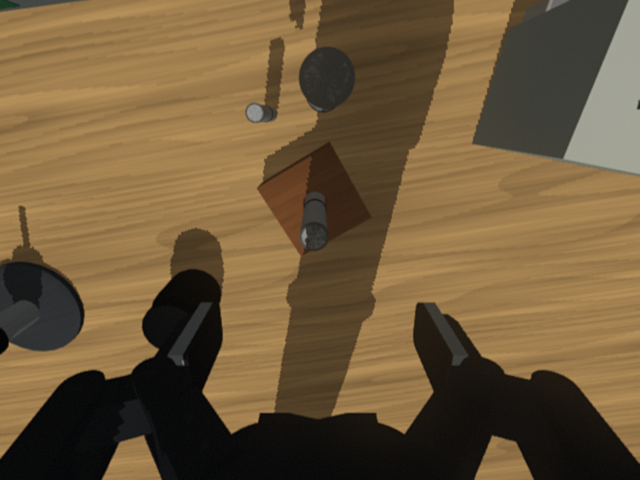

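The wrist view puts the leg top at (314,236), within about 2 mm of my estimate. I'll descend and grip.

>>> step_arm(plan=[1,0.002,0.003,-0.06,0,1,0.002,0.003,-0.12,0,1,0.002,0.003,-0.18,0,1,0.002,0.003,-0.22,0,1,0.002,0.003,-0.22,0])

```text
clock: 2.9
tool_pos: [0.584, -0.1661, 0.0902]
tcp_rot: [-3.13, 0.262, 0.01]
force: [0.1, 0.4, 0.5]
gripper_width: 1.005
finger_force: 0.0
```

>>> step_arm(plan=[0,0,0,0,0,0,0,0,0,0,0,0,0,0,0,0,0,0,0,0,0,0,0,0,0], squeeze=50)

```text
clock: 3.4
tool_pos: [0.5878, -0.1653, 0.0945]
tcp_rot: [3.13, -0.259, 0.003]
force: [-0.5, 0.5, 5.6]
gripper_width: 0.244
finger_force: 48.7
```

>>> step_arm(plan=[0,0,0,0,0,0,0,0,0,0,0,0,0,0,0,0,0,0,0,0,0,0,0,0,0])

```text
clock: 3.9
tool_pos: [0.5878, -0.1653, 0.0944]
tcp_rot: [3.13, -0.259, 0.003]
force: [-0.4, -0.5, 6.0]
gripper_width: 0.242
finger_force: 48.7
```

>>> step_arm(plan=[0,0,0,0.05,0,0,0,0,0.12,0,0,0,0,0.2,0,0,0,0,0.27,0,0,0,0,0.27,0])

```text
clock: 4.4
tool_pos: [0.59, -0.1653, 0.2618]
tcp_rot: [3.129, -0.259, 0.017]
force: [0.2, -0.4, 0.0]
gripper_width: 0.24
finger_force: 49.1
```

Run:
```python
from h import *
t,T=wristT(); im=get_image("wrist"); cv2.imwrite("pics/w2.png",im); s=observe()
sc=get_image("scene"); print(t[:3,3],s["force"],np.round(s["qpos"],2))
x,y=t[0,3],t[1,3]; b=t[2,3]
for dz in (-.0844,-.0244,.0556): print(dz,proj("wrist",[x,y,b+dz],T),proj("scene",[x,y,b+dz]))
u,v=map(int,proj("scene",[x,y,b]))
a=cv2.resize(sc[v-60:v+60,u-50:u+50],(400,480)); w=cv2.resize(im[160:440,200:433],(400,480))
cv2.imwrite("pics/m2.png",np.hstack([a,w])); print(u,v)
```

```text
[ 0.58997987 -0.16528708  0.26183021] [-0.29701257  0.26281327 -1.95754696] [ 0.4   0.45 -0.26  1.46  0.12  1.25 -1.61]
-0.0844 (np.float64(317.5605520043793), np.float64(233.09349973282923)) (np.float64(188.10890464690485), np.float64(308.80501323497015))
-0.0244 (np.float64(317.5935592336434), np.float64(262.8951194235897)) (np.float64(178.88514031297075), np.float64(284.8715618255871))
0.0556 (np.float64(317.6810930919948), np.float64(341.92782876680064)) (np.float64(164.39445930116878), np.float64(247.27172760075604))
174 274
```

View pics/m2.png

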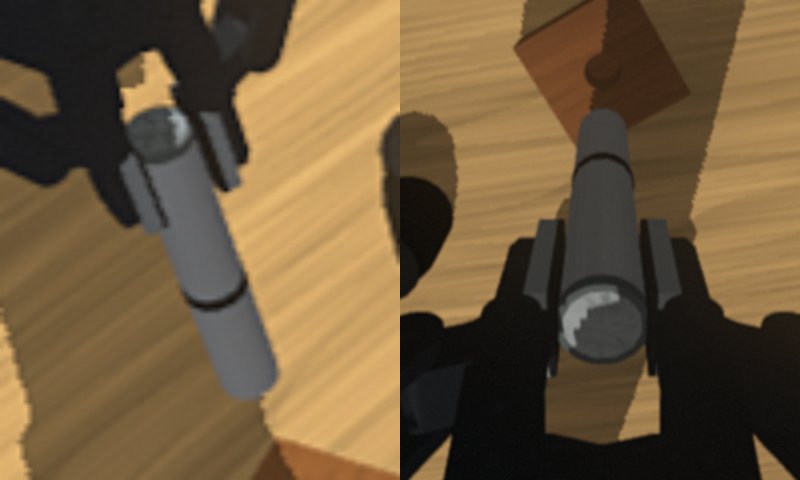

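>>> step_arm(plan=[0,-0.015,0.07,0,0,0,-0.035,0.15,0,0,0,-0.053,0.23,0,0,0,-0.071,0.31,0,0,0,-0.09,0.39,0,0])

```text
clock: 5.0
tool_pos: [0.5313, 0.0704, 0.2533]
tcp_rot: [3.13, -0.259, -0.005]
force: [0.6, -0.3, -1.0]
gripper_width: 0.237
finger_force: 49.1
```

>>> step_arm(plan=[0,-0.015,0.07,0,0,0,-0.035,0.15,0,0,0,-0.053,0.22,0,0,0,-0.06,0.26,0,0,0,-0.06,0.26,0,0])

```text
clock: 5.5
tool_pos: [0.4944, 0.2294, 0.2534]
tcp_rot: [-3.131, 0.247, 0.006]
force: [0.0, -1.2, -1.1]
gripper_width: 0.243
finger_force: 49.2
```

>>> step_arm(plan=[0,0,0,0,0,0,0,0,0,0,0,0,0,0,0,0,0,0,0,0,0,0,0,0,0])

```text
clock: 6.0
tool_pos: [0.4973, 0.2243, 0.2552]
tcp_rot: [3.131, -0.261, 0.0]
force: [0.3, -0.1, -1.0]
gripper_width: 0.236
finger_force: 49.2
```

Run:
```python
from h import *
t,T=wristT(); im=get_image("wrist"); np.save("Tw.npy",T); cv2.imwrite("pics/w3.png",im); s=observe()
print(t[:3,3],s["tcp_rot"],s["force"],np.round(s["qpos"],2)); print(proj("wrist",[.499,.225,.1],T))
u,v=map(int,proj("wrist",[.499,.225,.1],T)); print(u,v)
cv2.imwrite("pics/w3c.png",cv2.resize(im[v-70:v+80,u-100:u+100],(800,600),interpolation=cv2.INTER_CUBIC))
```

```text
[0.49733392 0.22426594 0.25520832] [ 3.13075908e+00 -2.60459335e-01  1.24154523e-04] [ 0.51539059  0.53612737 -1.20315823] [-0.21  0.36 -0.38  1.63  0.14  1.19 -2.35]
(np.float64(316.6230997258408), np.float64(207.82420799147596))
316 207
```

View pics/w3c.png

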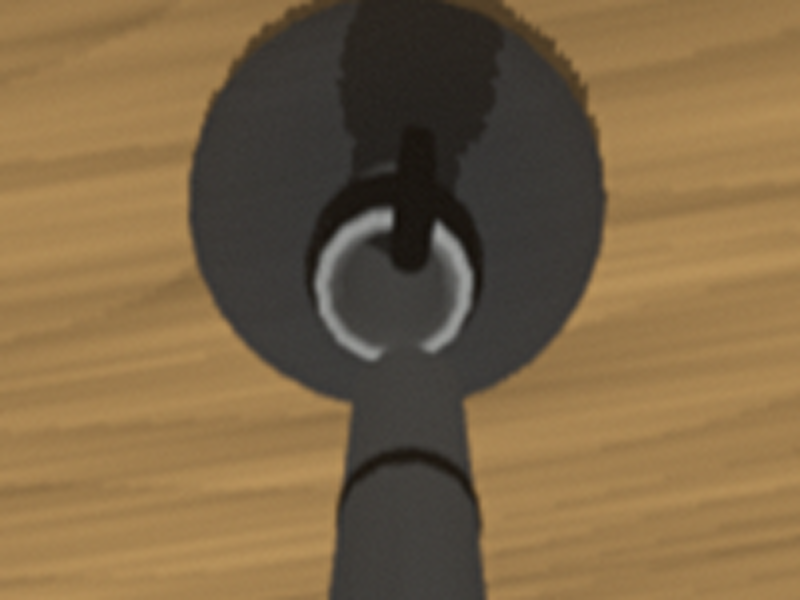

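Run:
```python
from h import *
T=np.load("Tw.npy"); c=rayT("wrist",T,314.75,208.25,.1); print(c)
for a in (-.6,-.5,-.4,-.3,-.2):
  print(a,[np.round((np.array(proj("wrist",[c[0]+r*np.cos(a),c[1]+r*np.sin(a),z],T))-[216,137])*4) for r,z in ((.017,.155),(.035,.155),(.035,.1))])
```

```text
[0.49888066 0.22689335 0.1       ]
-0.6 [array([428., 279.]), array([466., 200.]), array([456., 156.])]
-0.5 [array([420., 276.]), array([450., 193.]), array([443., 150.])]
-0.4 [array([412., 274.]), array([433., 188.]), array([429., 146.])]
-0.3 [array([404., 272.]), array([416., 185.]), array([414., 143.])]
-0.2 [array([395., 271.]), array([398., 184.]), array([399., 142.])]
```

>>> step_arm(plan=[0,0.0035,0.0035,-0.05,0,0,0.0035,0.0035,-0.09,0,0,0.0035,0.0035,-0.11,0,0,0.0035,0.0035,-0.12,0,0,0.0035,0.0035,-0.125,0])

```text
clock: 6.55
tool_pos: [0.4994, 0.2271, 0.1803]
tcp_rot: [-3.131, 0.259, -0.0]
force: [-0.3, 0.6, -1.2]
gripper_width: 0.24
finger_force: 49.3
```

>>> step_arm(plan=[0,0,0,-0.003,0,0,0,0,-0.006,0,0,0,0,-0.01,0,0,0,0,-0.014,0,0,0,0,-0.018,0])

```text
clock: 7.05
tool_pos: [0.4996, 0.2272, 0.1696]
tcp_rot: [-3.13, 0.259, -0.002]
force: [1.5, 0.4, 0.3]
gripper_width: 0.239
finger_force: 49.4
```

>>> step_arm(plan=[0,0,0,-0.012,0,0,0,0,-0.024,0,0,0,0,-0.036,0,0,0,0,-0.048,0,0,0,0,-0.056,0])

```text
clock: 7.55
tool_pos: [0.4995, 0.2271, 0.1351]
tcp_rot: [-3.131, 0.259, -0.0]
force: [1.9, 0.4, 0.4]
gripper_width: 0.243
finger_force: 49.4
```

>>> step_arm(plan=[0,0,0,-0.01,0,0,0,0,-0.016,0,0,0,0,-0.019,0,0,0,0,-0.019,0,0,0,0,-0.019,0])

```text
clock: 8.05
tool_pos: [0.4992, 0.2271, 0.1243]
tcp_rot: [-3.131, 0.259, 0.0]
force: [4.0, 0.7, -3.5]
gripper_width: 0.239
finger_force: 49.0
```

Run:
```python
from h import *
t,T=wristT(); im=get_image("wrist"); cv2.imwrite("pics/w4.png",im); s=observe(); sc=get_image("scene"); cv2.imwrite("pics/s4.png",sc)
print(s["clock"],t[:3,3],s["tcp_rot"],s["force"],np.round(s["qpos"],2)); 
u,v=map(int,proj("wrist",[.499,.227,.1],T)); U,V=map(int,proj("scene",[.499,.227,.1])); print(u,v,U,V)
cv2.imwrite("pics/m4.png",np.hstack([cv2.resize(sc[V-40:V+35,U-25:U+25],(400,600),interpolation=cv2.INTER_CUBIC),cv2.resize(im[v-75:v+75,u-50:u+50],(400,600),interpolation=cv2.INTER_CUBIC)]))
```

```text
8.1 [0.49920997 0.22708342 0.1242906 ] [-3.13088152e+00  2.58844605e-01  1.94334919e-04] [ 3.12283124 -0.38916698 -4.16454408] [-0.24  0.48 -0.35  1.82  0.21  0.88 -2.42]
317 262 312 189
```

View pics/m4.png

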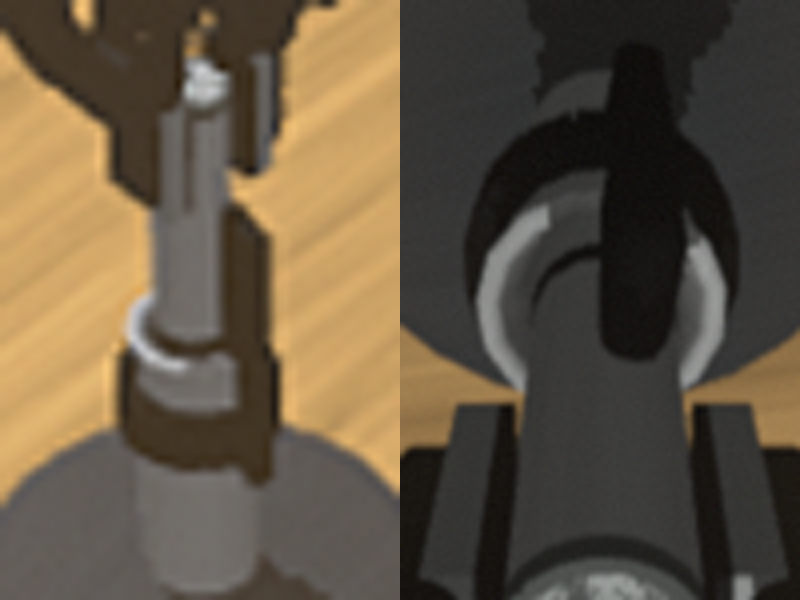

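The band sits at the rim: in the scene crop its ring is at about (185,350), inside the rim ellipse. The tab stands beside the fingers. Next I turn the hand anticlockwise.

>>> step_arm(plan=[0,0.001,0,0,0.03,0,0.001,0,0,0.06,0,0.001,0,0,0.09,0,0.001,0,0,0.12,0,0.001,0,0,0.15])

```text
clock: 8.65
tool_pos: [0.4992, 0.2275, 0.1246]
tcp_rot: [-3.103, -0.485, 0.001]
force: [-0.2, 1.0, -0.7]
gripper_width: 0.243
finger_force: 50.1
```

>>> step_arm(plan=[0,0,0,0,0.02,0,0,0,0,0.04,0,0,0,0,0.06,0,0,0,0,0.08,0,0,0,0,0.1])

```text
clock: 9.15
tool_pos: [0.4989, 0.2272, 0.1246]
tcp_rot: [-2.99, -0.962, 0.002]
force: [-0.6, 0.7, -0.8]
gripper_width: 0.245
finger_force: 50.6
```

```bash
cat > st.py <<'E'
from h import *
s=observe(); m=R.from_rotvec(s["tcp_rot"]).as_matrix()
print(s["clock"],"yaw",np.arctan2(m[1,0],m[0,0]),"tilt",m[:2,2],"pos",np.round(s["tool_pos"],4),"F",np.round(s["force"],1),"M",np.round(s["torque"],2),"q7",s["qpos"][6],s["joint_torque"][6])
E
python3 st.py
```

```text
9.15 yaw 0.6227241767961517 tilt [-0.00133679 -0.00010069] pos [0.4989 0.2272 0.1246] F [-0.6  0.7 -0.8] M [ 0.59 -0.08 -0.15] q7 -1.7637477271997926 -0.6777062080800533
```

>>> step_arm(plan=[0,0,0,0,0.025,0,0,0,0,0.05,0,0,0,0,0.075,0,0,0,0,0.1,0,0,0,0,0.125])

```text
clock: 9.65
tool_pos: [0.4987, 0.2273, 0.1246]
tcp_rot: [-2.744, -1.528, 0.002]
force: [-0.1, -0.1, 0.7]
gripper_width: 0.24
finger_force: 50.8
```

>>> step_arm(plan=[0,0,0,0,0.01,0,0,0,0,0.02,0,0,0,0,0.03,0,0,0,0,0.04,0,0,0,0,0.05])

```text
clock: 10.15
tool_pos: [0.4992, 0.2273, 0.1244]
tcp_rot: [-2.617, -1.738, 0.001]
force: [-3.5, 1.7, 1.1]
gripper_width: 0.24
finger_force: 52.0
```

```bash
python3 st.py
python3 - <<'E'
from h import *
t,T=wristT(); im=get_image("wrist"); cv2.imwrite("pics/w5.png",im); sc=get_image("scene"); tp=get_image("top")
u,v=map(int,proj("wrist",[.499,.227,.1],T)); U,V=map(int,proj("scene",[.499,.227,.1])); print(u,v,U,V)
cv2.imwrite("pics/m5.png",np.hstack([cv2.resize(sc[V-40:V+35,U-25:U+25],(400,600),interpolation=cv2.INTER_CUBIC),cv2.resize(im[v-75:v+75,u-50:u+50],(400,600),interpolation=cv2.INTER_CUBIC)]))
E
```

```text
10.15 yaw 1.1725649812697865 tilt [-9.10353513e-04 -4.72308617e-05] pos [0.4992 0.2273 0.1244] F [-3.5  1.7  1.1] M [ 0.9   0.98 -0.14] q7 -1.3109339761333165 -0.252112727612257
316 262 312 189
```

View pics/m5.png

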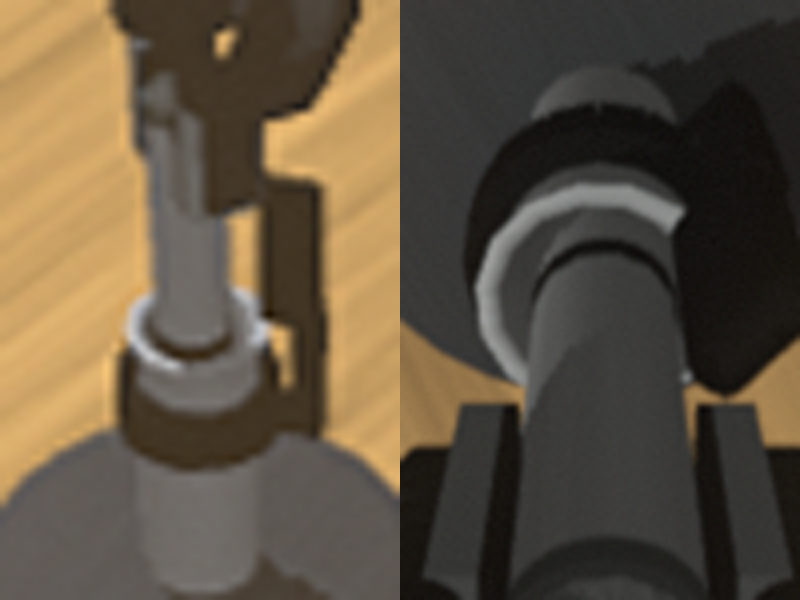

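The scene crop shows the tab swept to the +x side, with the band at the rim. I'll continue to the stop.

>>> step_arm(plan=[0,0,0,0,0.008,0,0,0,0,0.016,0,0,0,0,0.024,0,0,0,0,0.032,0,0,0,0,0.04])

```text
clock: 10.8
tool_pos: [0.4996, 0.2268, 0.1243]
tcp_rot: [-2.503, -1.898, 0.001]
force: [-5.1, 0.6, 2.4]
gripper_width: 0.237
finger_force: 52.6
```

```bash
python3 st.py
```

```text
10.8 yaw 1.2978035678479782 tilt [-0.00055236 -0.00040593] pos [0.4996 0.2268 0.1243] F [-5.1  0.6  2.4] M [ 0.66  1.42 -0.18] q7 -1.207669947374249 -0.15652941539883614
```

>>> step_arm(plan=[0,0,0,0,0.007,0,0,0,0,0.014,0,0,0,0,0.021,0,0,0,0,0.028,0,0,0,0,0.035])

```text
clock: 11.3
tool_pos: [0.4996, 0.2268, 0.1243]
tcp_rot: [-2.395, -2.033, 0.001]
force: [-4.5, 0.8, 2.0]
gripper_width: 0.242
finger_force: 52.4
```

```bash
python3 st.py
```

```text
11.3 yaw 1.407545882425734 tilt [-0.00044546 -0.00031379] pos [0.4996 0.2268 0.1243] F [-4.5  0.8  2. ] M [ 0.64  1.43 -0.16] q7 -1.1175984943157735 -0.11311677284538746
```

>>> step_arm(plan=[0,-0.001,0,0,0.006,0,-0.001,0,0,0.012,0,-0.001,0,0,0.018,0,-0.001,0,0,0.024,0,-0.001,0,0,0.03])

```text
clock: 11.8
tool_pos: [0.4995, 0.2266, 0.1244]
tcp_rot: [2.297, 2.142, -0.0]
force: [-2.0, -2.3, 1.3]
gripper_width: 0.241
finger_force: 51.3
```

```bash
python3 st.py
```

```text
11.8 yaw 1.501077117828872 tilt [ 0.00032774 -0.0004434 ] pos [0.4995 0.2266 0.1244] F [-2.  -2.3  1.3] M [ 0.07  0.74 -0.22] q7 -1.0412299150314583 -0.08758502081036568
```

>>> step_arm(plan=[0,0,0,0,0.005,0,0,0,0,0.01,0,0,0,0,0.015,0,0,0,0,0.02,0,0,0,0,0.02])

```text
clock: 12.3
tool_pos: [0.4997, 0.2265, 0.1244]
tcp_rot: [2.23, 2.212, -0.0]
force: [-0.2, -3.7, 1.8]
gripper_width: 0.239
finger_force: 52.0
```

```bash
python3 st.py
python3 - <<'E'
from h import *
t,T=wristT(); im=get_image("wrist"); sc=get_image("scene")
u,v=map(int,proj("wrist",[.499,.227,.1],T)); U,V=map(int,proj("scene",[.499,.227,.1])); print(u,v,U,V)
for a in (.4,.5,.6,.7,.8,.9,1.0): print(a,[np.round((np.array(proj("wrist",[.499+.035*np.cos(a),.227+.035*np.sin(a),z],T))-[u-50,v-75])*4+[400,0]) for z in (.1,.155)])
x=T[:3,0]*0; f=R.from_rotvec(observe()["tcp_rot"]).as_matrix()[:,0]
for z in (.0975,.1,.1025): print(z,(np.array(proj("wrist",np.r_[t[:2,3],z]+.011*np.r_[f[:2],0],T))-[u-50,v-75])*4+[400,0])
print("rim",[(np.array(proj("wrist",np.r_[.499,.227,.1]+r*np.r_[f[:2],0],T))-[u-50,v-75])*4 for r in (.016,.019)])
cv2.imwrite("pics/m6.png",np.hstack([cv2.resize(sc[V-40:V+35,U-25:U+25],(400,600),interpolation=cv2.INTER_CUBIC),cv2.resize(im[v-75:v+75,u-50:u+50],(400,600),interpolation=cv2.INTER_CUBIC)]))
E
```

```text
12.3 yaw 1.562843465177163 tilt [ 0.00052295 -0.00060446] pos [0.4997 0.2265 0.1244] F [-0.2 -3.7  1.8] M [-0.52  0.32 -0.24] q7 -0.9904570862846205 0.42729838751256466
315 260 312 189
0.4 [array([814., 219.]), array([884., 383.])]
0.5 [array([804., 199.]), array([872., 358.])]
0.6 [array([793., 181.]), array([857., 334.])]
0.7 [array([780., 163.]), array([839., 312.])]
0.8 [array([764., 147.]), array([819., 291.])]
0.9 [array([747., 132.]), array([796., 271.])]
1.0 [array([728., 119.]), array([770., 254.])]
0.0975 [606.74431668 234.43966364]
0.1 [606.74289096 240.17080664]
0.1025 [606.74143226 246.03458049]
rim [array([202.12295505, 206.05290278]), array([202.0899727 , 187.24906123])]
```

View pics/m6.png

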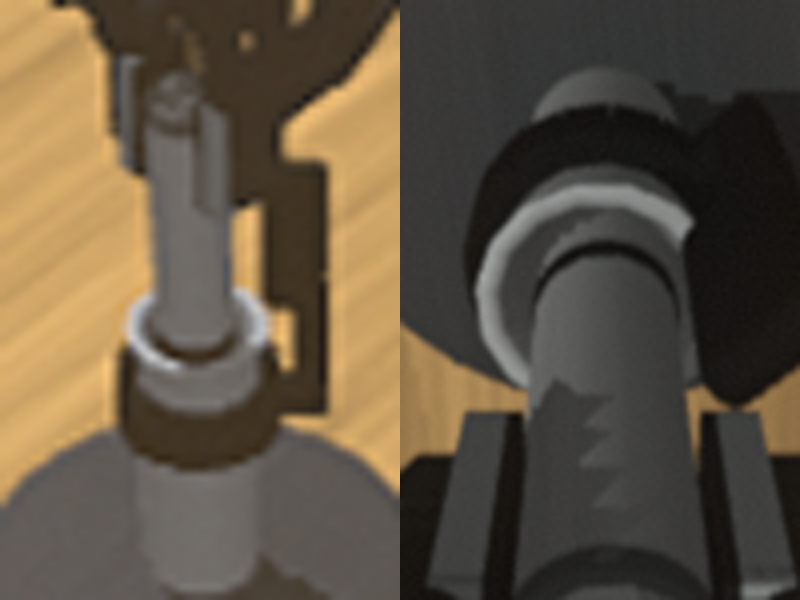

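>>> step_arm(plan=[0,0,0.0007,0,0.004,0,0,0.0007,0,0.008,0,0,0.0007,0,0.012,0,0,0.0007,0,0.012,0,0,0.0007,0,0.012])

```text
clock: 12.9
tool_pos: [0.4999, 0.2263, 0.1244]
tcp_rot: [2.188, 2.252, -0.001]
force: [2.1, -6.5, 3.0]
gripper_width: 0.237
finger_force: 53.0
```

```bash
python3 st.py
```

```text
12.9 yaw 1.5994244702837135 tilt [ 0.00071642 -0.00150549] pos [0.4999 0.2263 0.1244] F [ 2.1 -6.5  3. ] M [-1.    0.11 -0.32] q7 -0.9607089332929678 0.30952236615121365
```

Run:
```python
from h import *
sc=get_image("scene"); U,V=312,189
for a in (.4,.5,.6,.7,.8,.9,1.0):
  print(a,[np.round((np.array(proj("scene",[.499+r*np.cos(a),.2265+r*np.sin(a),z]))-[U-25,V-40])*8) for r,z in ((.035,.155),(.017,.155),(.035,.1))])
d=np.array([.991-.499,-.333-.2265]);d/=np.linalg.norm(d)
for z in (.0975,.1025): print(z,(np.array(proj("scene",[.499+.011*d[0],.2268+.011*d[1],z]))-[U-25,V-40])*8)
cv2.imwrite("pics/m7.png",cv2.resize(sc[V-40:V+35,U-25:U+25],(400,600),interpolation=cv2.INTER_CUBIC))
```

```text
0.4 [array([325., 189.]), array([258., 176.]), array([323., 349.])]
0.5 [array([328., 180.]), array([260., 172.]), array([326., 341.])]
0.6 [array([330., 172.]), array([261., 168.]), array([328., 332.])]
0.7 [array([331., 163.]), array([261., 164.]), array([328., 324.])]
0.8 [array([330., 155.]), array([261., 159.]), array([327., 315.])]
0.9 [array([328., 146.]), array([260., 155.]), array([325., 307.])]
1.0 [array([324., 138.]), array([258., 151.]), array([322., 299.])]
0.0975 [200.44686819 357.79835253]
0.1025 [200.17082819 343.81279314]
```

View pics/m7.png

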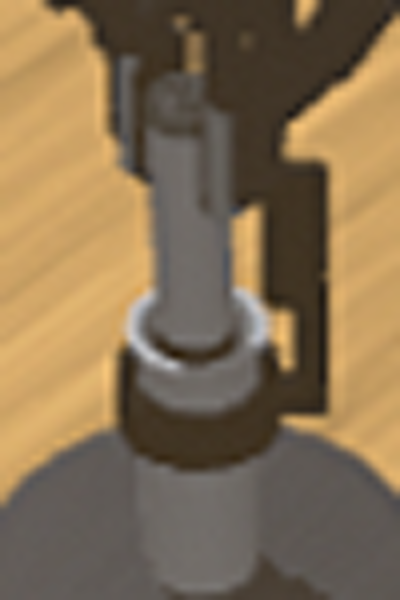

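The tab hasn't moved since the last picture: its top right corner is still at crop (327,160), about 0.73 rad. Meanwhile the hand turned further and the torque rose, so the lever is at its closed stop. The band's front, at crop (194,352), lies within the predicted 344–358. I'll hold and check that it's steady.

>>> step_arm(plan=[0,0,0,0,0,0,0,0,0,0,0,0,0,0,0,0,0,0,0,0,0,0,0,0,0])

```text
clock: 13.45
tool_pos: [0.4999, 0.2263, 0.1244]
tcp_rot: [2.188, 2.252, -0.001]
force: [1.3, -6.2, 2.2]
gripper_width: 0.242
finger_force: 53.0
```

```bash
python3 st.py
python3 - <<'E'
from h import *
a=cv2.imread("pics/m6.png")[:,:400].astype(int);b=cv2.imread("pics/m7.png").astype(int)
d=abs(a-b).max(2); print("tab diff",d[150:420,255:340].max(),"hand diff",d[:150].max())
print(sign_off())
E
```

```text
13.45 yaw 1.599437344902981 tilt [ 0.00068203 -0.00153709] pos [0.4999 0.2263 0.1244] F [ 1.3 -6.2  2.2] M [-1.05  0.14 -0.33] q7 -0.9607025880630813 0.29953823424875736
tab diff 14 hand diff 94
the job is handed in; nothing more can be done
None
```

The job is handed in at 13.45 s: the middle-sized leg is in the tube, held with its band level with the rim (within about 1 mm by camera and arm position), the lever is against its closed stop, and I never touched the jar, level or hammer.

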